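Fold the angle rule and put it away in its case

TASK

Put the digital angle rule away: fold its blade fully shut against the stock, lay the folded rule down flat in the foam pocket of its case with the round hub in the wide end (do not drop it), then shut the case lid fully. Leave the other things on the bench where they are.

Things in the scene. Friction and masses are not known exactly. Their poses are not given: they have to be found in the camera images.
- rule_mid (a point): Centre of the folded digital angle rule, half-way up (9 mm). Folded it is 200 mm long (x from -100 at the hub end to +100 mm at the limb tips) and 42 mm wide over its two aluminium limbs, 18 mm high. x: hub to tips along the stock; y: to the blade's side; z up. The stock (limb with the display) fills y -21 to -1 mm, the folded blade y +1 to +21 mm. It balances about 8 mm towards the hub from here.
- rule_hub (a point): Hinge axis of the rule, at the centre of its round black hub (50 mm across, 22 mm high), 9 mm above the underside and 75 mm behind rule_mid; same axes as rule_mid. Both limb tips lie 175 mm from it.
- rule_blade (a joint): Angle of the blade (0.11 kg) from the stock, rad: 0 folded shut; it grows as the blade tip swings to the rule's +y side about the upright hinge. The blade's edges lie 1 mm and (outer) 21 mm from the line drawn from the hinge axis at this angle. It stays where it is left; about 1 N near its tip moves it while the heavier stock stays put on the bench.
- case_pocket (a point): Where rule_mid lies when the rule rests in the pocket: 17 mm above the bench, pocket floor at 8, grey foam top 19 mm. x: from the wide hub end to the tip end; y: to the lid hinge. Pocket 210 mm long (x -105 to 105 mm), limb channel 51 mm wide, hub recess (x -105 to -45 mm) 60 mm wide. From x = -31 to 31 mm the foam is cut away to y = -55 and 55 mm for fingers. Top edges bevelled 5 mm.
- case_hinge (a point): Middle of the lid's hinge line, along the case's left long side: 59 mm in +y from case_pocket, 21 mm above the bench; x and y as case_pocket. The case is a black tray, 236 x 118 mm and 20 mm high, that stays put on the bench.
- case_lid (a joint): Angle of the black case lid, rad: 0 shut, 1.95 leaning back on its stop, where it starts. A light hollow lid (236 x 118 mm, 20 mm high, 0.13 kg) on a free hinge; pushed over towards the pocket to less than about 1.2 rad it falls shut softly by its own weight. The rule in the pocket stands up to 10 mm out of the tray and has room under the shut lid.
- lid_edge (a point): Middle of the lid's free long edge, 118 mm from the hinge line, half-way up the 20 mm rim. With the lid open this edge is on top and the lid's outer face looks away from the pocket.
- rule: The rule's stock with the hub: same axes as rule_mid, origin 9 mm below it on the underside.
- white_tub: Bystander: white plastic tub, 117 mm across, 120 mm high; origin under its centre.
- nail_tin: Bystander: round flat tin, 86 mm across, 40 mm high; origin under its centre.

How it is judged:
On the way, in this order (a step that is already met when the one before it is completed fails the run):
1. the blade is folded shut against the stock (value of joint rule_blade below 0.06 rad), for 0.2 s.
2. the folded rule lies in the pocket (value of joint rule_blade below 0.06 rad and horizontal distance between rule_mid and case_pocket below 0.009 m and z of rule_mid in the frame of case_pocket below 0.004 m), for 0.2 s.
At the end, for the whole second after the job is handed in: The blade is within 0.06 rad of shut; the rule rests flat on the pocket floor (within 4 mm in height, 9 mm sideways and along, 0.06 rad of level, 0.1 rad of the pocket's direction) with its hub in the wide end; the lid is within 0.05 rad of shut; all at rest (all of step 2 and x of rule_hub in the frame of case_pocket below -0.06 m and angle between the x axis of rule_mid and the x axis of case_pocket, either way round below 0.1 rad and angle between rule_mid's own z axis and vertical below 0.06 rad and value of joint case_lid below 0.05 rad and linear speed of rule below 0.02 m/s); the robot touches nothing.
It fails at once if the rule is dropped (it falls free faster than 0.75 m/s, as from 3 cm) (linear speed of rule above 0.75 m/s and contact force between the fingers and rule below 0.2 N).
It fails at once if the tub or the tin is pushed more than 4 cm (distance of any of white_tub, nail_tin from where it was at the start of the episode above 0.04 m).
It also fails if it takes over 58 s, if anything falls off the work surface, if the arm or the gripper's body presses on something with over 40 N, if the wrist force passes 120 N, or if a joint passes its speed limit or range.

ROBOT

A 6-joint arm with a two-finger parallel gripper is mounted at the origin on the work surface; the furniture and walls round the work are solid. World frame = base frame: x ahead of the robot, y to its left, z up, the work surface at z = 0. Lengths are in m, angles in rad, forces in N, time in s.
With the tool pointing down it reaches from about 0.375 to 0.9 m from the base axis. Payload 3.1 kg.
Tool frame: the origin (TCP) lies at the very end of the fingers, on their centre line; the grasp point (between the pads) lies 19 mm behind it; z points along the fingers, y is the direction in which the jaws open and shut (so a half turn about z gives the same grasp; the last joint's range is limited). The gripper opens to 85 mm and grips with 20 to 120 N. Pads are 22 mm wide; open, the fingers measure 114 mm over their backs; the gripper's body (76 mm by 85 mm) begins 54 mm behind the grasp point. The pads swing forward as they close: fully open they stand 13 mm farther back than shut.
Start: joints at [-1.329, 0.527, 1.433, -0, 1.181, -0.178], TCP at [0.255, -0.571, 0.231] pointing down, gripper open.
Joint ranges: [-3.08, 3.08], [-0.75, 2.2], [0.22, 2.44], [-1.43, 4.57], [0, 2.65], [-2.85, 2.85]. Speed limits (rad/s): [2.79, 2.79, 3.14, 3.14, 3.14, 3.14].

INTERFACE

Orientations are given as a rotation vector (axis times angle).
In Python, from workcell import * gives the robot as it stands.
- The arm moves only by the tool apply_moves, never from a script. Its argument "moves" is one flat list of numbers, 7 for each row, row after row: the turn, a rotation vector about the tool's x, y, z in rad, then the shift along the tool's x, y, z in m, then the opening, from 0 (shut) to 1 (fully open). A call has 1 to 20 rows; each row shifts and turns the commanded pose from where the row before left it, along the tool's axes as they then stand; what a row does not reach is not made up. A row lasts 1/12 s, in which the tool goes at most 41.7 mm and 7.16 degrees, less where a joint would pass 70% of its speed; a pose out of reach is approached as far as the arm can. A call with a gripper value outside its range is refused whole. The fingers move at their own pace and stop on an object; "grip_force" is the grip in N (left out, the last holds). Time passes only in rows, so rows that do not move let the fingers close. It gives the time, the measured TCP pose, the force and the opening at its end, in the units of the state.
- get_obs(): the state, without advancing time (a new reading comes with each control period).
- capture(name): name is "scene" or "top" or "wrist"; returns a dict with "img" (400x640x3 uint8, red, green, blue), "camera_matrix" (3x3 intrinsics, pixels), "D" ([k1, k2, p1, p2, k3] as OpenCV has them; the pictures are not rectified), "origin" and "rotation" of the camera in the world. Camera axes: x right, y down, z forward; pixel columns grow to the right and rows downward; lengths in m; the calibration is good to about 2 mm. A picture is of the moment at which its call begins. There is no depth.
- hand_in(): hands the job in, once; it reports no verdict.
Trained networks look in the newest picture that a camera, given by its name, has taken for a name from the list of things; names that differ only in an ending like _2 or _b are one class to them, and where a whole thing is asked for, a point or a joint stands for the part that bears it (a point fixed in the world has none). Each returns a list of dicts, best first, with "score" (0 to 1); they miss things now and then, are a little off and sometimes report something else, mostly with a low value. They report only what shows in the picture. A call takes as long as a camera call.
- look_for(camera, label): "point" ([column, row] in pixels, amid what is visible of it).
- silhouettes(camera, label): "pixels" (400x640 bool, what is visible of it) and "point" ([column, row] in pixels, amid what is visible of it).
The state is a dict: "clock": time; "joint_positions": joint angles; "qd": joint speeds; "effort": joint torques, N m; "eef_pos": TCP position; "orientation": TCP orientation; "ft_force": force on the tool from outside, world axes, zero at the start; "torque": the same for the moment, N m; "opening": opening from 0.0 (shut) to 1.0 (fully open).
Only numpy, scipy, OpenCV 4.12 (cv2) and the standard library are available. Lean on these libraries where they do the work, as an engineer would, in place of code of your own. Each camera call takes 0.05 s, during which the arm holds its last target.

## Working session

There is one attempt and no reset: what is moved stays moved. The work goes in short steps, Python scripts to look and compute and a tool call to move; the robot and the scene stay as the last step left them, time stands still between calls to the robot, and variables do not carry over. Pictures are saved under pics/ and viewed, and the job is handed in when it is done.

Besides the shell and the picture viewer there is one more tool, called after "Request:" as name(argument=value, ...), one argument or row to a line, values as JSON. apply_moves: Moves the arm, as the interface text tells. Its arguments: {"type":"object","properties":{"moves":{"type":"array","items":{"type":"number"}},"grip_force":{"type":"number"}},"required":["moves"]}

```bash
ls; mkdir -p pics; python3 - <<'E'
from workcell import *
import cv2
print(get_obs())
for n in ("scene","top","wrist"):
    c=capture(n); cv2.imwrite(f"pics/{n}0.png",c["img"][:,:,::-1])
    print(n,c["camera_matrix"],c["D"],c["origin"],c["rotation"])
    for l in ("rule","rule_blade","rule_hub","case_lid","lid_edge","case_pocket","case_hinge","white_tub","nail_tin"):
        try: print(l,[(r["point"],round(r["score"],2)) for r in look_for(n,l)][:3])
        except Exception as e: print(l,e)
E
```

```text
pics
{'clock': 0.0, 'joint_positions': array([-1.32948429e+00,  5.28474086e-01,  1.43389858e+00, -7.32806365e-06,
        1.18140783e+00, -1.78492876e-01]), 'qd': array([ 0.00122499,  0.00164625,  0.00080238,  0.00117492, -0.00084306,
       -0.0009373 ]), 'effort': array([ 2.03379153e-03, -4.42340684e+01, -1.78022110e+01, -5.57671558e-05,
        8.57728795e-03,  6.79387682e-06]), 'eef_pos': array([ 0.2545939 , -0.5700097 ,  0.23032994]), 'orientation': array([-3.07049913e+00, -6.54145054e-01,  1.18482876e-04]), 'ft_force': array([0.31077484, 0.3437012 , 0.94166519]), 'torque': array([ 0.00462472,  0.02198984, -0.01642434]), 'opening': 0.9959880631415303}
scene [[513.8626119    0.         317.75641223]
 [  0.         513.8626119  203.10834375]
 [  0.           0.           1.        ]] [-0.02497076  0.          0.          0.          0.        ] [0.2098558  0.5910416  0.73061618] [-0.63398883  2.59382215 -1.2157362 ]
rule [([393.8, 206.8], 0.64)]
rule_blade [([388.7, 217.5], 0.9), ([313.1, 294.5], 0.21)]
rule_hub [([395.5, 209.1], 0.78), ([307.8, 295.6], 0.53)]
case_lid [([313.2, 2
[... 486 characters left out ...]
.4, 133.0], 0.18)]
rule_blade [([350.5, 247.1], 0.83)]
rule_hub [([393.1, 249.3], 0.66)]
case_lid [([220.3, 233.4], 0.94)]
lid_edge [([221.0, 236.2], 0.91)]
case_pocket [([391.2, 249.9], 0.66), ([239.2, 236.8], 0.63)]
case_hinge [([243.0, 239.9], 0.82)]
white_tub [([363.5, 131.3], 0.87)]
nail_tin [([335.0, 172.1], 0.97)]
wrist [[321.3416843    0.         319.87339558]
 [  0.         321.3416843  199.7735771 ]
 [  0.           0.           1.        ]] [0.00564941 0.         0.         0.         0.        ] [ 0.33032707 -0.53709204  0.37381471] [ 2.39220549 -1.55132327 -0.26126421]
rule []
rule_blade []
rule_hub []
case_lid []
lid_edge []
case_pocket []
case_hinge []
white_tub []
nail_tin []
```

View pics/top0.png

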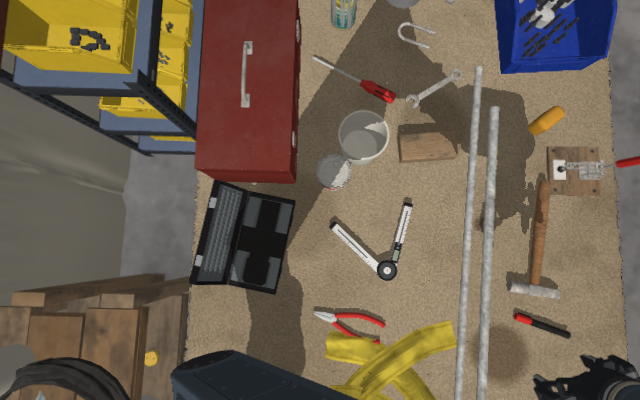

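View pics/scene0.png

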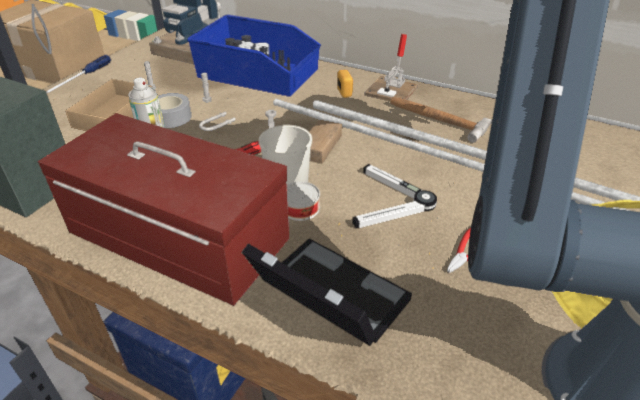

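```bash
cat > h.py <<'E'
from workcell import *
import numpy as np, cv2
from scipy.spatial.transform import Rotation as R
def Rm(c):
    r=np.array(c["rotation"]); return R.from_rotvec(r).as_matrix() if r.size==3 else r
def toworld(c,px,z):
    px=np.array(px,float).reshape(-1,1,2)
    u=cv2.undistortPoints(px,c["camera_matrix"],np.array(c["D"])).reshape(-1,2)
    d=np.c_[u,np.ones(len(u))]@Rm(c).T
    o=np.array(c["origin"]); return o+d*((z-o[2])/d[:,2])[:,None]
def topix(c,P):
    P=np.array(P,float).reshape(-1,3); M=Rm(c).T
    return cv2.projectPoints(P,cv2.Rodrigues(M)[0],-M@np.array(c["origin"]),c["camera_matrix"],np.array(c["D"]))[0].reshape(-1,2)
E
python3 - <<'E'
from h import *
c=capture("top"); i=c["img"][:,:,::-1]
cv2.imwrite("pics/topz.png",cv2.resize(i[190:310,190:440],None,fx=3.2,fy=3.2,interpolation=cv2.INTER_CUBIC))
E
```

```text
(no output)
```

View pics/topz.png

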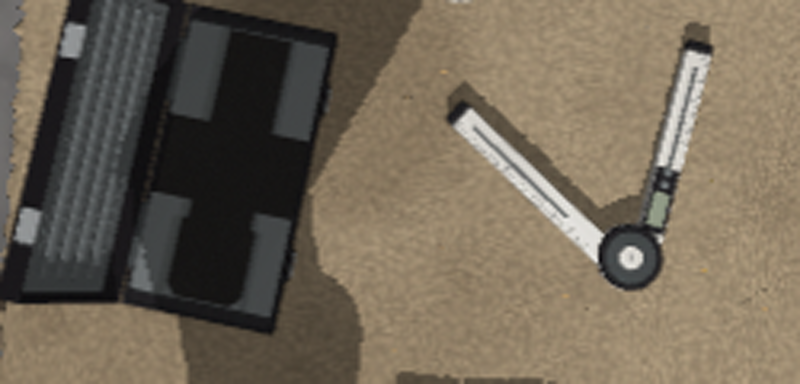

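```bash
python3 - <<'E'
from h import *
c=capture("top")
z=lambda p:[(190+p[0]/3.2),(190+p[1]/3.2)]
hub=toworld(c,z((631,258)),.022)[0]; st=toworld(c,z((698,45)),.018)[0]; bt=toworld(c,z((460,112)),.018)[0]
print("hub",hub,"st",st,"bt",bt)
for p in (st,bt):
    d=p-hub; print(np.hypot(*d[:2]),np.degrees(np.arctan2(d[1],d[0])))
t=toworld(c,[z(p) for p in((336,35),(272,331),(125,297),(190,5))],.020); print(t, t.mean(0))
for a,b in((0,1),(1,2),(2,3),(3,0)):
    d=t[b]-t[a]; print(np.hypot(*d[:2]),np.degrees(np.arctan2(d[1],d[0])))
for l in("rule","rule_blade","case_lid","nail_tin","white_tub"):
    s=silhouettes("top",l)
    if s:
        m=s[0]["pixels"]; np.save(f"m_{l}.npy",m); ys,xs=np.where(m); print(l,s[0]["score"],m.sum(),xs.min(),xs.max(),ys.min(),ys.max())
for n,h in (("nail_tin",.04),("white_tub",.12)):
    print(n,toworld(c,look_for("top",n)[0]["point"],h))
E
```

```text
hub [ 0.40821021 -0.29237792  0.022     ] st [ 0.57278669 -0.34379207  0.018     ] bt [ 0.51561012 -0.15995736  0.018     ]
0.17242051703764516 -17.348950755257967
0.17049910328981585 50.95616384297785
[[ 0.5729875  -0.06161315  0.02      ]
 [ 0.34579184 -0.02136799  0.02      ]
 [ 0.3679677   0.09179378  0.02      ]
 [ 0.59367811  0.05385972  0.02      ]] [0.47010629 0.01566809 0.02      ]
0.23073261698232375 169.95489775281214
0.1153141623339696 78.91248182721137
0.22887591034092597 -9.540268026718566
0.11731191189874624 -100.15854523354075
rule 0.75 1416 330 412 203 280
rule_blade 0.19 8734 189 294 180 293
case_lid 0.95 4053 189 248 179 285
nail_tin 0.77 1037 316 351 154 190
white_tub 0.76 2115 340 389 111 165
nail_tin [[ 0.64206788 -0.16411711  0.04      ]]
white_tub [[ 0.71977599 -0.2176675   0.12      ]]
```

```bash
cat >> h.py <<'E'
def seg(a,b,n=2): return np.linspace(a,b,n)
def rot(a): return np.array([[np.cos(a),-np.sin(a)],[np.sin(a),np.cos(a)]])
def tf(pts,x,y,a,z):
    p=np.array(pts,float)@rot(a).T+[x,y]; return np.c_[p,np.full(len(p),z)]
def draw(c,im,P,s,off,col):
    q=(topix(c,P)-off)*s; cv2.polylines(im,[np.round(q*8).astype(int)],True,col,1,cv2.LINE_AA,3)
def overlay(cam,fn,hub,case,s,box,z0=0):
    # hub=(x,y,stock_ang,blade_ang_abs) ; case=(x,y,ang)
    c=capture(cam); x0,x1,y0,y1=box
    im=cv2.resize(c["img"][y0:y1,x0:x1,::-1],None,fx=s,fy=s,interpolation=cv2.INTER_CUBIC); off=np.array([x0-.5+.5/s,y0-.5+.5/s])
    if hub:
        x,y,a,b=hub
        draw(c,im,tf([(0,-.021),(.175,-.021),(.175,-.001),(0,-.001)],x,y,a,z0+.018),s,off,(0,0,255))
        draw(c,im,tf([(0,.021),(.175,.021),(.175,.001),(0,.001)],x,y,b,z0+.018),s,off,(0,255,0))
        t=np.linspace(0,2*np.pi,40); draw(c,im,tf(.025*np.c_[np.cos(t),np.sin(t)],x,y,a,z0+.022),s,off,(255,0,0))
    if case:
        x,y,a=case
        draw(c,im,tf([(-.118,-.059),(.118,-.059),(.118,.059),(-.118,.059)],x,y,a,.020),s,off,(0,255,255))
        draw(c,im,tf([(-.105,-.030),(-.045,-.030),(-.045,-.0255),(-.031,-.0255),(-.031,-.055),(.031,-.055),(.031,-.0255),(.105,-.0255),(.105,.0255),(.031,.0255),(.031,.055),(-.031,.055),(-.031,.0255),(-.045,.0255),(-.045,.03),(-.105,.03)],x,y,a,.019),s,off,(255,255,0))
    cv2.imwrite(fn,im)
E
python3 - <<'E'
from h import *
d=np.radians
hub=(.408,-.292,d(-13.75),d(47.4)); case=(.470,.0157,d(-9.7))
overlay("top","pics/o1.png",hub,case,3.2,(190,440,175,310))
overlay("scene","pics/o2.png",hub,case,3.2,(235,445,150,345))
E
```

```text
(no output)
```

View pics/o1.png

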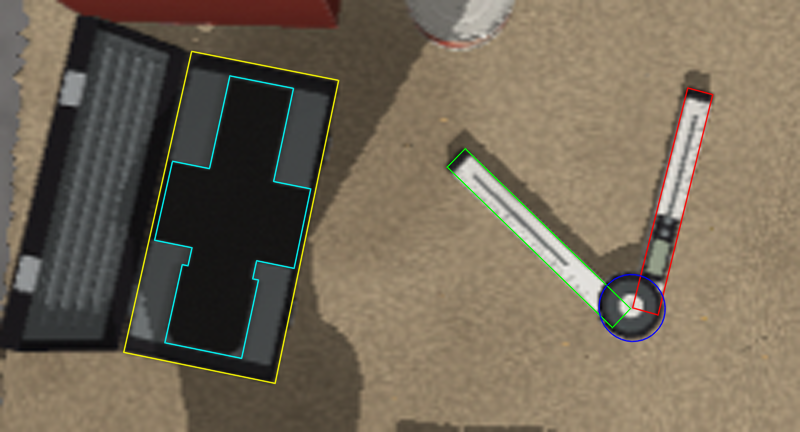

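View pics/o2.png

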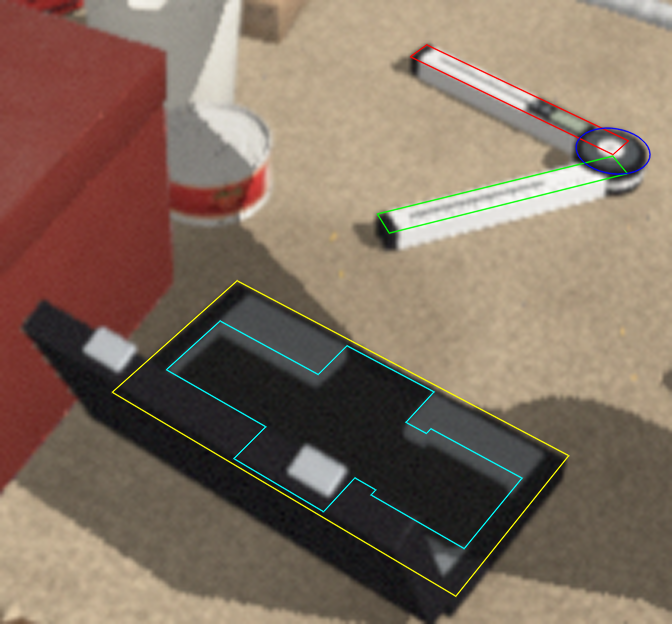

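```bash
cat >> h.py <<'E'
def shift(p,q,yaw):
    """tool-axis shift from p to q, tool down with tool x at yaw(deg)"""
    a=np.radians(yaw); D=np.array(q,float)-np.array(p,float)
    x=np.array([np.cos(a),np.sin(a),0]); y=np.array([np.sin(a),-np.cos(a),0])
    return np.round([D@x,D@y,-D[2]],4)
def yawnow(o=None):
    o=o or get_obs(); m=R.from_rotvec(o["orientation"]).as_matrix(); return np.degrees(np.arctan2(m[1,0],m[0,0])), m[:,2]
E
python3 - <<'E'
from h import *
d=np.radians; hub=np.array([.408,-.292])
def pp(th,off,r=.14):
    a=d(th); return hub+r*np.array([np.cos(a),np.sin(a)])+off*np.array([-np.sin(a),np.cos(a)])
p=[.255,-.571,.231]; yaw=-13.75
A=[*pp(47.4,.058),.10]; print(A,shift(p,A,yaw))
B=A[:2]+[.006]; print(shift(A,B,yaw)); prev=B
for th in (42,36,30,24,18,12,6,0,-4,-8):
    q=[*pp(th,.040 if th>-5 else .037),.006]; print(th,np.round(q,3),shift(prev,q,yaw)); prev=q
E
```

```text
[np.float64(0.46006900470262796), np.float64(-0.14968760156164285), 0.1] [ 0.0991 -0.458   0.131 ]
[0.    0.    0.094]
42 [ 0.485 -0.169  0.006] [ 0.029   0.0124 -0.    ]
36 [ 0.498 -0.177  0.006] [ 0.0142  0.0055 -0.    ]
30 [ 0.509 -0.187  0.006] [ 0.0135  0.007  -0.    ]
24 [ 0.52  -0.199  0.006] [ 0.0127  0.0084 -0.    ]
18 [ 0.529 -0.211  0.006] [ 0.0118  0.0097 -0.    ]
12 [ 0.537 -0.224  0.006] [ 0.0107  0.0108 -0.    ]
6 [ 0.543 -0.238  0.006] [ 0.0095  0.0119 -0.    ]
0 [ 0.548 -0.252  0.006] [ 0.0082  0.0128 -0.    ]
-4 [ 0.55  -0.262  0.006] [ 0.0047  0.009  -0.    ]
-8 [ 0.552 -0.275  0.006] [ 0.0044  0.0123 -0.    ]
```

Request:
apply_moves(
  moves=[0,0,0.11,0,0,0,0,0,0,0.11,0,0,0,0,0,0,0.11,0,0,0,0,0,0,0.11,0,0,0,0,0,0,0.11,0,0,0,0,0,0,0.11,0,0,0,0,0,0,0,0.0071,-0.0327,0.0094,0,0,0,0,0.0071,-0.0327,0.0094,0,0,0,0,0.0071,-0.0327,0.0094,0,0,0,0,0.0071,-0.0327,0.0094,0,0,0,0,0.0071,-0.0327,0.0094,0,0,0,0,0.0071,-0.0327,0.0094,0,0,0,0,0.0071,-0.0327,0.0094,0,0,0,0,0.0071,-0.0327,0.0094,0,0,0,0,0.0071,-0.0327,0.0094,0,0,0,0,0.0071,-0.0327,0.0094,0,0,0,0,0.0071,-0.0327,0.0094,0,0,0,0,0.0071,-0.0327,0.0094,0,0,0,0,0.0071,-0.0327,0.0094,0,0,0,0,0.0071,-0.0327,0.0094,0],
  grip_force=30,
)

```text
clock: 3.72
eef_pos: [0.4611, -0.1484, 0.0995]
orientation: [3.119, -0.377, 0.001]
ft_force: [0.1, -1.2, -0.6]
opening: 0.001
```

```bash
python3 - <<'E'
from h import *
o=get_obs(); print(o["eef_pos"],yawnow(o),o["clock"],o["opening"],o["joint_positions"])
c=capture("top"); i=c["img"][:,:,::-1]
cv2.imwrite("pics/t2.png",cv2.resize(i[150:310,190:440],None,fx=3.2,fy=3.2,interpolation=cv2.INTER_CUBIC))
E
```

```text
[ 0.46108613 -0.14843146  0.0994912 ] (np.float64(-13.777170955452734), array([ 7.97403528e-04, -4.64810422e-04, -9.99999574e-01])) 3.7167 0.001042654527608044 [-5.42658894e-01  5.60813765e-01  1.89837476e+00  2.18365586e-05
  6.81481244e-01  1.26857759e+00]
```

View pics/t2.png

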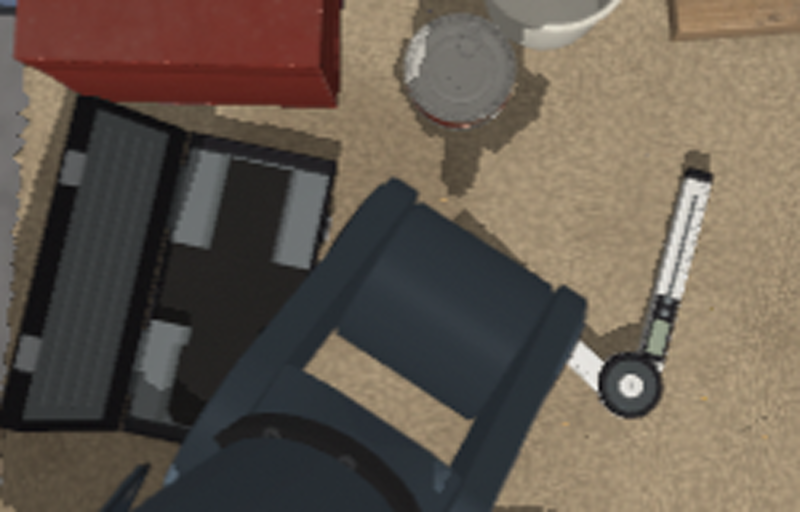

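Request:
apply_moves(
  moves=[0,0,0,0,0,0.0235,0,0,0,0,0,0,0.0235,0,0,0,0,0,0,0.0235,0,0,0,0,0,0,0.0235,0,0,0,0,0,0,0,0,0,0,0,0.0097,0.0041,0,0,0,0,0,0.0097,0.0041,0,0,0,0,0,0.0097,0.0041,0,0,0,0,0,0.007,0.003,0,0,0,0,0,0.007,0.003,0,0,0,0,0,0.007,0.0035,0,0,0,0,0,0.007,0.0035,0,0,0,0,0,0.0063,0.0042,0,0,0,0,0,0.0063,0.0042,0,0,0,0,0,0.006,0.005,0,0,0,0,0,0.006,0.005,0,0],
)

```text
clock: 5.1
eef_pos: [0.5295, -0.2121, 0.0056]
orientation: [-3.119, 0.376, 0.0]
ft_force: [-0.4, 0.4, -0.4]
opening: -0.002
```

```bash
python3 - <<'E'
from h import *
o=get_obs(); print(o["eef_pos"],o["ft_force"],o["clock"])
overlay("scene","pics/s3.png",(.408,-.292,np.radians(-13.75),np.radians(18)),None,3.2,(255,445,130,300))
E
```

```text
[ 0.52949058 -0.21209885  0.00562488] [-0.43248657  0.351023   -0.41198286] 5.1
```

View pics/s3.png

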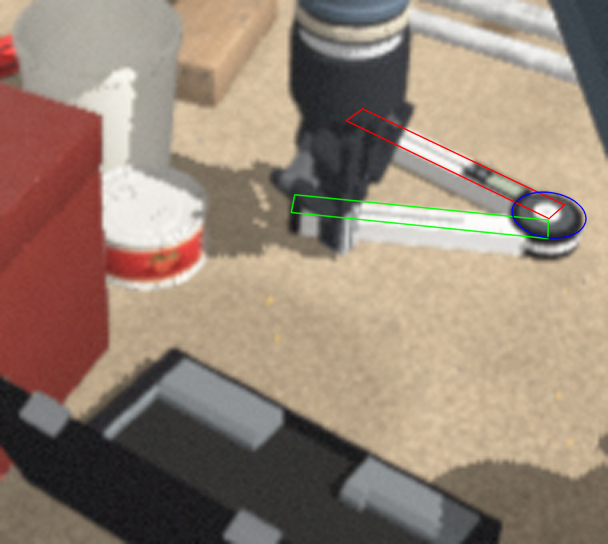

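Request:
apply_moves(
  moves=[0,0,0,0.0054,0.0054,0,0,0,0,0,0.0054,0.0054,0,0,0,0,0,0.0048,0.006,0,0,0,0,0,0.0048,0.006,0,0,0,0,0,0.0041,0.0064,0,0,0,0,0,0.0041,0.0064,0,0,0,0,0,0.0047,0.009,0,0,0,0,0,0.0022,0.006,0,0,0,0,0,0.0022,0.006,0,0,0,0,0,0,-0.015,0,0,0,0,0,0,-0.015,0,0,0,0,0,-0.03,0,-0.03,0.5,0,0,0,-0.03,0,-0.04,1,0,0,0,-0.03,-0.03,-0.03,1,0,0,0,0,-0.04,0,1,0,0,0,0,-0.04,0,1,0,0,0,0,-0.04,0,1,0,0,0,0,0,0,1],
)

```text
clock: 6.65
eef_pos: [0.5167, -0.0797, 0.0929]
orientation: [-3.118, 0.364, 0.003]
ft_force: [-0.4, -0.5, -0.6]
opening: 0.972
```

```bash
python3 - <<'E'
from h import *
o=get_obs(); print(o["eef_pos"],o["ft_force"],o["clock"],o["opening"])
h=(.408,-.292,np.radians(-13.75),np.radians(-7))
overlay("scene","pics/s4.png",h,None,3.2,(255,445,130,300))
overlay("top","pics/t4.png",h,None,5,(320,440,180,295))
E
```

```text
[ 0.5166638  -0.07970193  0.09293193] [-0.35895664 -0.47018727 -0.63518927] 6.65 0.9720924357205539
```

View pics/s4.png

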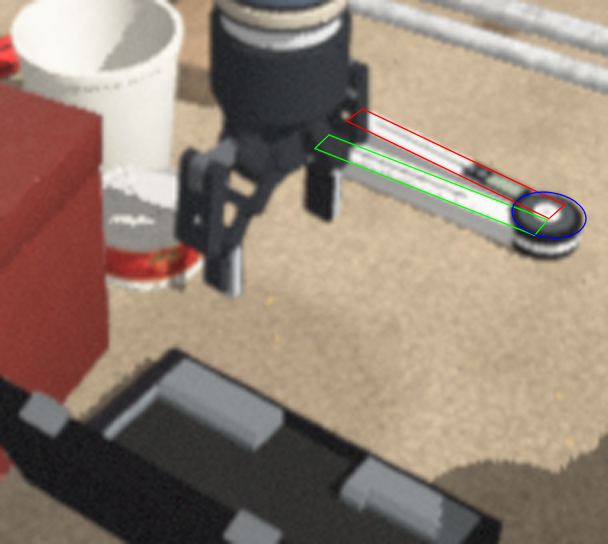

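View pics/t4.png

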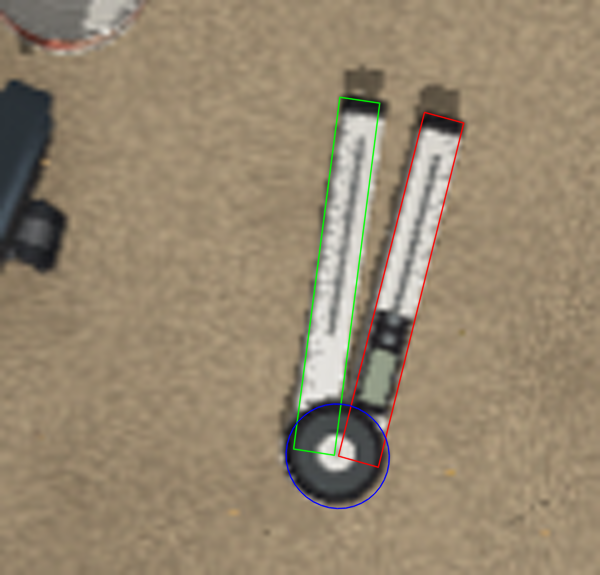

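```bash
python3 - <<'E'
from h import *
o=get_obs(); p=o["eef_pos"]; print(p,yawnow(o))
u=np.array([.9713,-.2377]); g=np.array([.408,-.291])+.067*u
q=[*g,.08]; print(q,shift(p,q,-13.75))
E
```

```text
[ 0.51710239 -0.08460642  0.09269203] (np.float64(-13.449012170634358), array([-6.81851223e-04,  2.45104591e-04, -9.99999738e-01]))
[np.float64(0.4730771), np.float64(-0.3069259), 0.08] [0.0101 0.2264 0.0127]
```

Request:
apply_moves(
  moves=[0,0,0,0.0014,0.0323,0.0018,1,0,0,0,0.0014,0.0323,0.0018,1,0,0,0,0.0014,0.0323,0.0018,1,0,0,0,0.0014,0.0323,0.0018,1,0,0,0,0.0014,0.0323,0.0018,1,0,0,0,0.0014,0.0323,0.0018,1,0,0,0,0.0014,0.0323,0.0018,1,0,0,0,0,0,0,1,0,0,0,0,0,0,1,0,0,0,0,0,0,1],
)

```text
clock: 7.58
eef_pos: [0.4722, -0.3097, 0.0796]
orientation: [-3.117, 0.379, 0.002]
ft_force: [-0.4, 0.5, -0.3]
opening: 1.001
```

```bash
python3 - <<'E'
from h import *
o=get_obs(); p=o["eef_pos"]; print(p,yawnow(o))
u=np.array([.9713,-.2377]); g=np.array([.408,-.291])+.067*u
q=[*g,.002]; print(q,shift(p,q,-13.75))
c=capture("wrist"); cv2.imwrite("pics/w5.png",c["img"][:,:,::-1])
E
```

```text
[ 0.47216854 -0.30969848  0.07960649] (np.float64(-13.868551488989398), array([-0.00113437,  0.001347  , -0.99999845]))
[np.float64(0.4730771), np.float64(-0.3069259), 0.002] [ 0.0002 -0.0029  0.0776]
```

View pics/w5.png

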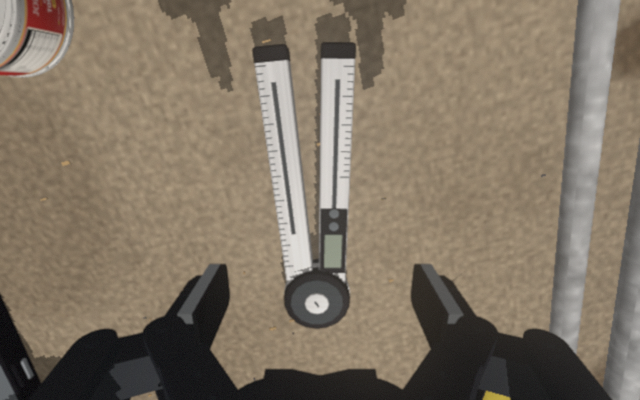

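Request:
apply_moves(
  moves=[0,0,0,0,-0.0006,0.019,1,0,0,0,0,-0.0006,0.019,1,0,0,0,0,-0.0006,0.019,1,0,0,0,0,-0.0006,0.019,1,0,0,0,0,0,0,1,0,0,0,0,0,0,0.4,0,0,0,0,0,0,0.4,0,0,0,0,0,0,0.4,0,0,0,0,0,0,0.4,0,0,0,0,0,0,0.4,0,0,0,0,0,0,0.3,0,0,0,0,0,0,0.2,0,0,0,0,0,0,0.2,0,0,0,0,0,0,0.2,0,0,0,0,0,0,0.2],
  grip_force=40,
)

```text
clock: 8.88
eef_pos: [0.4747, -0.3078, 0.0056]
orientation: [3.118, -0.376, 0.004]
ft_force: [2.1, 3.2, 7.5]
opening: 0.473
```

```bash
python3 - <<'E'
from h import *
o=get_obs(); p=o["eef_pos"]; print(p,yawnow(o),o["ft_force"])
c=capture("wrist"); cv2.imwrite("pics/w6.png",c["img"][:,:,::-1])
E
```

```text
[ 0.47465147 -0.30778157  0.00556767] (np.float64(-13.767898020818668), array([ 0.0021687 , -0.00152959, -0.99999648])) [2.06256013 3.23474708 7.48021576]
```

View pics/w6.png

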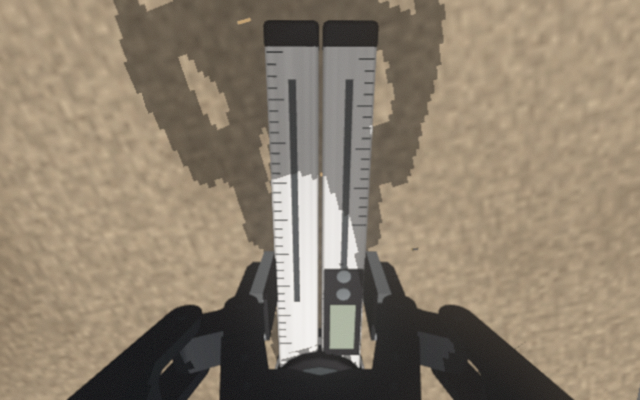

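Request:
apply_moves(
  moves=[0,0,0,0,0,-0.004,0.2,0,0,0,0,0,-0.006,0.2,0,0,0,0,0,-0.015,0.2,0,0,0,0,0,-0.015,0.2,0,0,0,0,0,-0.015,0.2,0,0,0,0,0,-0.015,0.2,0,0,0,0,0,0,0.2,0,0,0,0,0,0,0.2,0,0,0,0,0,0,0.2],
  grip_force=60,
)

```text
clock: 9.68
eef_pos: [0.4731, -0.3069, 0.0733]
orientation: [-3.118, 0.376, 0.002]
ft_force: [0.1, -0.4, -4.4]
opening: 0.467
```

```bash
python3 - <<'E'
from h import *
o=get_obs(); p=o["eef_pos"]; print(p,yawnow(o),o["ft_force"],o["opening"])
c=capture("wrist"); cv2.imwrite("pics/w7.png",c["img"][:,:,::-1])
overlay("scene","pics/s7.png",None,None,3.2,(255,445,110,280))
E
```

```text
[ 0.47309891 -0.30686502  0.07325709] (np.float64(-13.766933557434964), array([-0.00126531,  0.00115656, -0.99999853])) [ 0.13361872 -0.43939562 -4.35737194] 0.46672571208429525
```

View pics/w7.png

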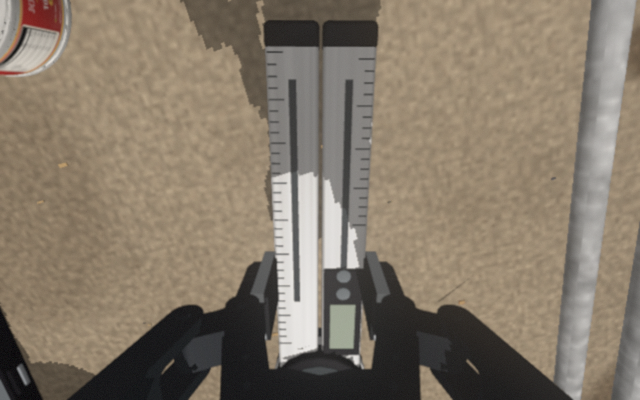

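View pics/s7.png

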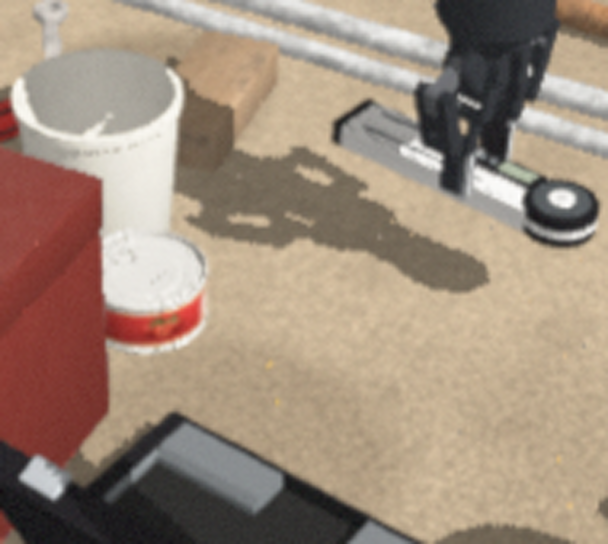

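```bash
python3 - <<'E'
from h import *
o=get_obs(); p=o["eef_pos"]; c=capture("wrist"); y=yawnow(o)[0]
zt=p[2]-.0056+.018
P=toworld(c,[(264,21),(378,21),(321,21),(321,120),(321,240)],zt); print(P)
print(np.hypot(*(P[0]-P[1])[:2]))
for q in P: print(shift(p,q,y))
g=P[2]-P[4]; print("rule yaw",np.degrees(np.arctan2(g[1],g[0])),y)
E
```

```text
[[ 0.58036403 -0.31347237  0.08522617]
 [ 0.57065078 -0.35310054  0.08522617]
 [ 0.57551565 -0.33329484  0.08522617]
 [ 0.54199256 -0.32513177  0.08522617]
 [ 0.49114583 -0.31274956  0.08522617]]
0.04080120902751742
[ 0.1059 -0.019  -0.0124]
[ 0.1059  0.0218 -0.0124]
[ 0.1059  0.0014 -0.0124]
[ 0.0714  0.0015 -0.0124]
[ 0.0191  0.0015 -0.0124]
rule yaw -13.685984789669645 -13.767817355596723
```

```bash
python3 - <<'E'
from h import *
print(shift([.4731,-.3069,.0733],[.462,.017,.0733],-9.7))
E
```

```text
[-0.0655 -0.3174 -0.    ]
```

Request:
apply_moves(
  moves=[0,0,-0.0355,0,0,0,0.2,0,0,-0.0355,0,0,0,0.2,0,0,0,-0.0047,-0.0227,0,0.2,0,0,0,-0.0047,-0.0227,0,0.2,0,0,0,-0.0047,-0.0227,0,0.2,0,0,0,-0.0047,-0.0227,0,0.2,0,0,0,-0.0047,-0.0227,0,0.2,0,0,0,-0.0047,-0.0227,0,0.2,0,0,0,-0.0047,-0.0227,0,0.2,0,0,0,-0.0047,-0.0227,0,0.2,0,0,0,-0.0047,-0.0227,0,0.2,0,0,0,-0.0047,-0.0227,0,0.2,0,0,0,-0.0047,-0.0227,0,0.2,0,0,0,-0.0047,-0.0227,0,0.2,0,0,0,-0.0047,-0.0227,0,0.2,0,0,0,-0.0047,-0.0227,0,0.2,0,0,0,0,0,0,0.2,0,0,0,0,0,0,0.2,0,0,0,0,0,0,0.2],
)

```text
clock: 11.42
eef_pos: [0.4628, 0.0168, 0.0737]
orientation: [3.13, -0.264, 0.0]
ft_force: [-0.3, -0.2, -4.3]
opening: 0.466
```

```bash
python3 - <<'E'
from h import *
o=get_obs(); p=o["eef_pos"]; print(p,yawnow(o),o["ft_force"],o["opening"])
d=np.radians; case=(.470,.0157,d(-9.7))
u=np.array([np.cos(d(-9.7)),np.sin(d(-9.7))]); h=p[:2]-.067*u
H=(h[0],h[1],d(-9.7),d(-9.7))
overlay("wrist","pics/w8.png",H,case,1,(0,640,0,400),p[2]-.0056)
overlay("scene","pics/s8.png",H,case,3,(230,445,160,350),p[2]-.0056)
E
```

```text
[0.46275307 0.01678947 0.07369522] (np.float64(-9.653390406019629), array([ 2.13196183e-04, -2.62944649e-04, -9.99999943e-01])) [-0.3047403  -0.15349342 -4.25880343] 0.4660437360611757
```

View pics/w8.png

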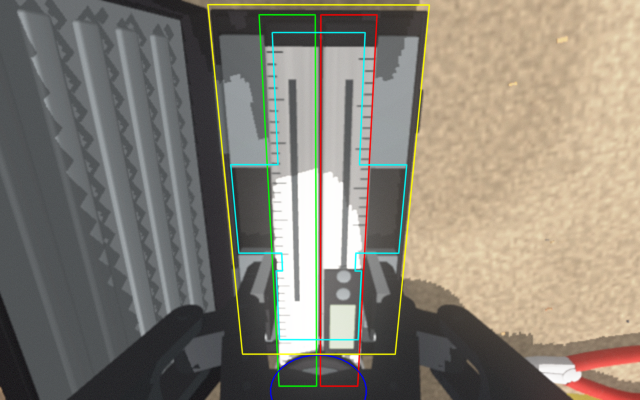

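View pics/s8.png

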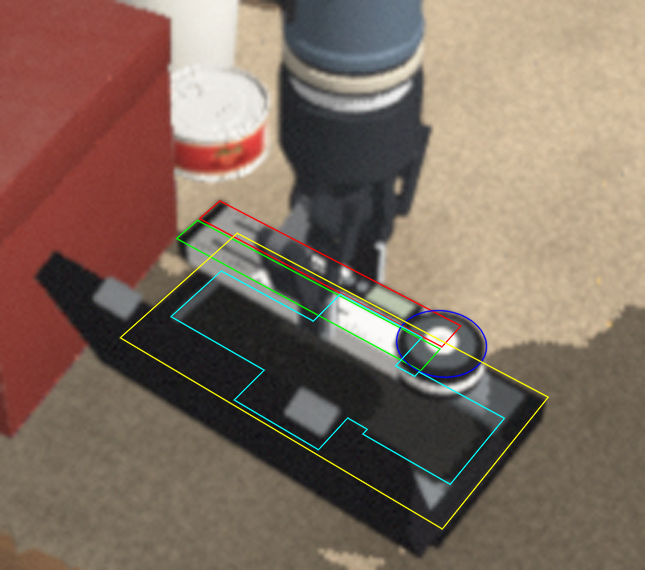

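Request:
apply_moves(
  moves=[0,0,0,0,0,0.01,0.2,0,0,0,0,0,0.01,0.2,0,0,0,0,0,0.01,0.2,0,0,0,0,0,0.005,0.2,0,0,0,0,0,0.003,0.2,0,0,0,0,0,0.003,0.2,0,0,0,0,0,0.003,0.2,0,0,0,0,0,0,0.2,0,0,0,0,0,0,0.2],
)

```text
clock: 12.27
eef_pos: [0.4625, 0.0169, 0.0301]
orientation: [3.13, -0.266, 0.0]
ft_force: [0.5, -1.1, -5.1]
opening: 0.465
```

```bash
python3 - <<'E'
from h import *
o=get_obs(); p=o["eef_pos"]; print(p,yawnow(o),o["ft_force"],o["opening"])
d=np.radians; case=(.470,.0157,d(-9.7))
overlay("wrist","pics/w9.png",None,None,1,(0,640,0,400))
overlay("scene","pics/s9.png",None,None,3,(230,445,160,350))
E
```

```text
[0.46253494 0.01688279 0.03006793] (np.float64(-9.700772050454036), array([ 2.29582994e-04, -3.79426355e-05, -9.99999973e-01])) [ 0.48574097 -1.14231592 -5.05187416] 0.4645457134287055
```

View pics/w9.png

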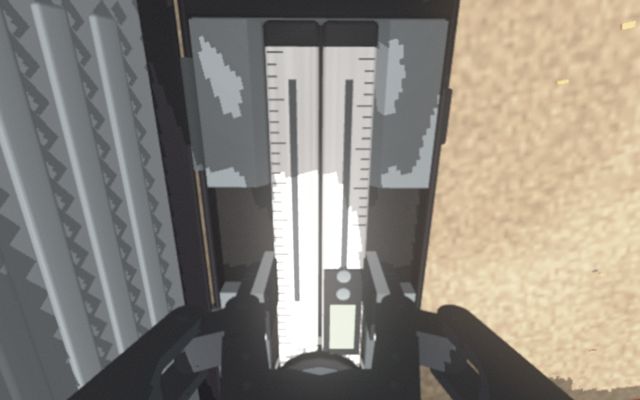

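View pics/s9.png

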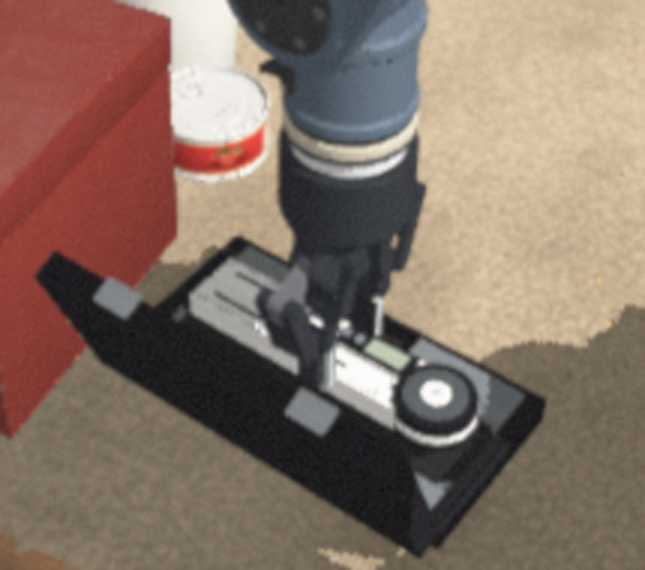

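```bash
python3 - <<'E'
from h import *
o=get_obs(); p=o["eef_pos"]; zb=p[2]-.0056
a=np.radians(-9.7); C=np.array([.470,.0157])
f=lambda q:np.round((q[:2]-C)@rot(a),4)
s=capture("scene"); w=capture("wrist")
print("hub scene",f(toworld(s,(230+434/3,160+392/3),zb+.022)[0]))
for q in toworld(w,[(264,21),(378,21),(321,21)],zb+.018): print("tip",f(q))
print("foam corners wrist",[f(q) for q in toworld(w,[(190,18),(448,18),(208,187),(430,187)],.019)])
for dz in(-.003,.003): print(dz,f(toworld(s,(230+434/3,160+392/3),zb+.022+dz)[0]),f(toworld(w,(321,21),zb+.018+dz)[0]))
print(f(p))
E
```

```text
hub scene [-0.0736 -0.0005]
tip [0.0984 0.0192]
tip [ 0.0984 -0.0217]
tip [ 0.0984 -0.0013]
foam corners wrist [array([0.1036, 0.054 ]), array([ 0.1037, -0.055 ]), array([0.0291, 0.055 ]), array([ 0.0292, -0.0559])]
-0.003 [-0.0723 -0.0028] [ 0.099  -0.0013]
0.003 [-0.0748  0.0018] [ 0.0979 -0.0013]
[-0.0075 -0.    ]
```

Request:
apply_moves(
  moves=[0,0,0,0,0,0.003,0.2,0,0,0,0,0,0.003,0.2,0,0,0,0,0,0.003,0.2,0,0,0,0,0,0.003,0.2,0,0,0,0,0,0.002,0.2,0,0,0,0,0,0,0.2,0,0,0,0,0,0,0.2],
)

```text
clock: 13.05
eef_pos: [0.4623, 0.017, 0.0157]
orientation: [-3.13, 0.266, 0.001]
ft_force: [-0.0, -0.6, -4.1]
opening: 0.467
```

```bash
python3 - <<'E'
from h import *
o=get_obs(); p=o["eef_pos"]; print(p,yawnow(o),o["ft_force"],o["torque"],o["opening"])
overlay("scene","pics/s10.png",None,None,3,(230,445,160,350))
E
```

```text
[0.46225533 0.01699589 0.01568431] (np.float64(-9.69665626389712), array([-6.21601179e-04,  1.37641572e-04, -9.99999797e-01])) [-0.04354653 -0.56959464 -4.14078905] [ 0.060065   -0.00584074 -0.02810919] 0.46693282088335925
```

View pics/s10.png

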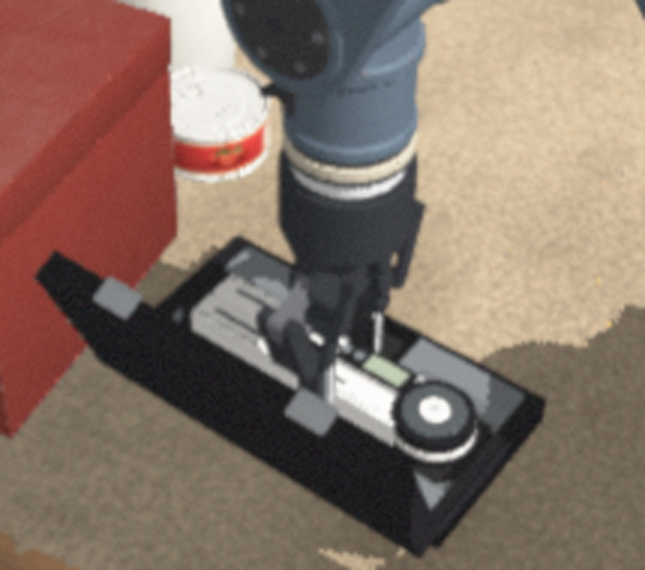

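No contact yet (still −4.1 N of weight). Down 1 mm at a time.

Request:
apply_moves(
  moves=[0,0,0,0,0,0.001,0.2,0,0,0,0,0,0.001,0.2,0,0,0,0,0,0,0.2,0,0,0,0,0,0,0.2],
)

```text
clock: 13.43
eef_pos: [0.4624, 0.017, 0.014]
orientation: [-3.13, 0.265, 0.0]
ft_force: [-0.6, 0.1, -5.2]
opening: 0.467
```

Request:
apply_moves(
  moves=[0,0,0,0,0,0.001,0.2,0,0,0,0,0,0.001,0.2,0,0,0,0,0,0,0.2,0,0,0,0,0,0,0.2],
)

```text
clock: 13.77
eef_pos: [0.4625, 0.017, 0.0137]
orientation: [3.13, -0.265, 0.002]
ft_force: [-2.8, 0.5, 14.2]
opening: 0.466
```

Request:
apply_moves(
  moves=[0,0,0,0,0,-0.001,0.2,0,0,0,0,0,0,0.66,0,0,0,0,0,0,0.66,0,0,0,0,0,0,0.66,0,0,0,0,0,0,0.66,0,0,0,0,0,0,0.66],
)

```text
clock: 14.27
eef_pos: [0.4625, 0.017, 0.0128]
orientation: [-3.13, 0.265, 0.0]
ft_force: [-0.3, 0.2, -0.2]
opening: 0.656
```

```bash
python3 - <<'E'
from h import *
o=get_obs(); p=o["eef_pos"]; print(p,yawnow(o),o["ft_force"],o["torque"],o["opening"])
overlay("wrist","pics/w11.png",None,None,1,(0,640,0,400))
overlay("scene","pics/s11.png",None,None,3,(230,445,160,350))
E
```

```text
[0.46247203 0.01695277 0.01284758] (np.float64(-9.694094252811377), array([-7.32276983e-05,  2.81023115e-05, -9.99999997e-01])) [-0.34610327  0.18725716 -0.22018792] [-0.03033839 -0.05198232 -0.02081076] 0.6562580175505893
```

View pics/w11.png

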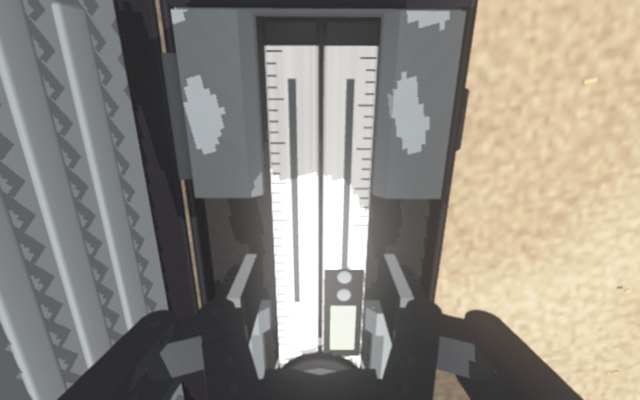

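View pics/s11.png

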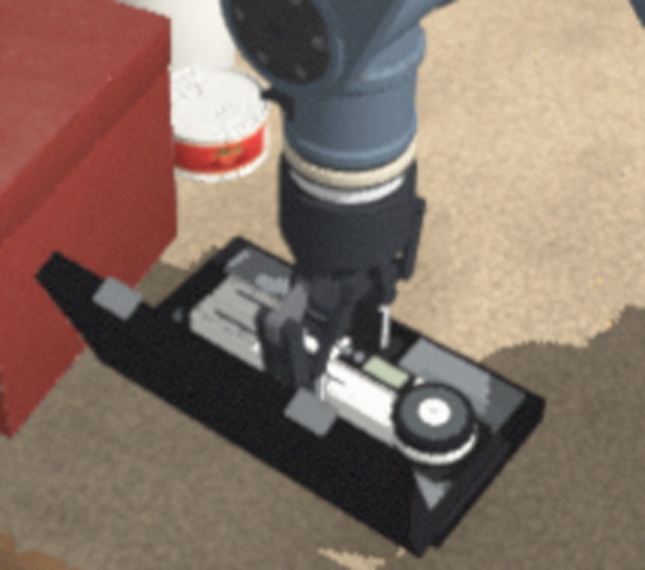

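Request:
apply_moves(
  moves=[0,0,0,0,0,-0.006,0.66,0,0,0,0,0,-0.01,0.66,0,0,0,0,0,-0.02,0.66,0,0,0,0,0,-0.03,0.66,0,0,0,0,0,-0.03,0.66,0,0,0,0,0,-0.03,0,0,0,0,0,0,-0.03,0,0,0,0,0,0,-0.03,0,0,0,0,0,0,0,0,0,0,0,0,0,0,0],
  grip_force=30,
)

```text
clock: 15.2
eef_pos: [0.4634, 0.0168, 0.2014]
orientation: [3.13, -0.265, 0.009]
ft_force: [-0.3, -0.3, 0.1]
opening: 0.0
```

```bash
python3 - <<'E'
from h import *
o=get_obs(); p=o["eef_pos"]; print(p,yawnow(o),o["opening"])
d=np.radians; a=d(-9.7); case=(.470,.0157,a); C=np.array(case[:2])
h=C+rot(a)@[-.075,0]
overlay("wrist","pics/w12.png",(*h,a,a),case,1,(0,640,0,400),.008)
overlay("scene","pics/s12.png",(*h,a,a),case,3,(230,445,160,350),.008)
q=[*(C+rot(a)@[0,.160]),.2]; print(q,shift(p,q,-9.7))
t=capture("top"); print("toolbox near edge",toworld(t,[(200,182),(296,182)],0.02), toworld(t,[(200,170),(296,180)],0.2))
cv2.imwrite("pics/t12.png",t["img"][:,:,::-1])
E
```

```text
[0.46336891 0.01684379 0.20142057] (np.float64(-9.682451534804022), array([ 0.00549188, -0.00116648, -0.99998424])) 0.0004681224972309387
[np.float64(0.49695830073040037), np.float64(0.17341255505421657), 0.2] [ 0.0067 -0.16    0.0014]
toolbox near edge [[ 0.61474377  0.17950997  0.02      ]
 [ 0.62099447 -0.06238523  0.02      ]] [[ 0.61187864  0.12243931  0.2       ]
 [ 0.59600964 -0.07752598  0.2       ]]
```

View pics/w12.png

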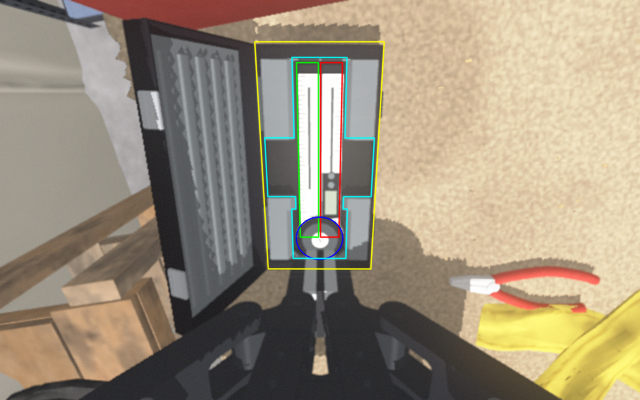

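View pics/s12.png

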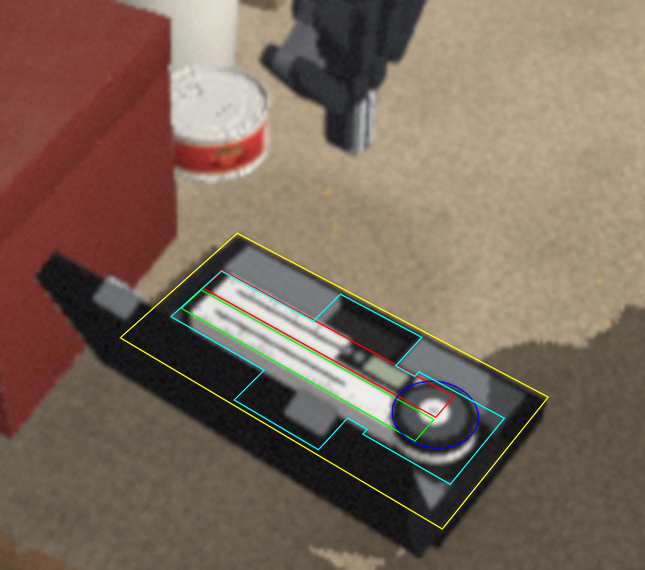

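View pics/t12.png

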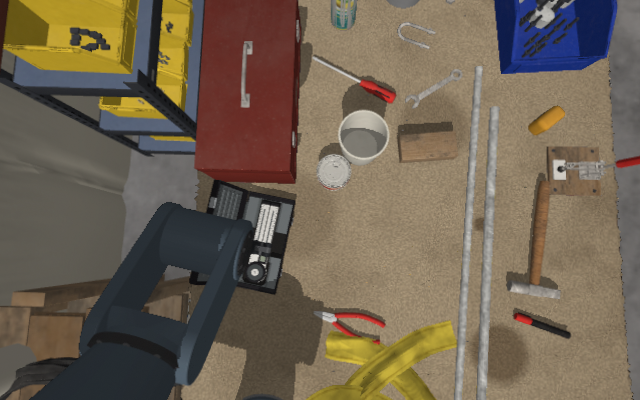

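Request:
apply_moves(
  moves=[0,0,0,0.0011,-0.0267,0,0,0,0,0,0.0011,-0.0267,0,0,0,0,0,0.0011,-0.0267,0,0,0,0,0,0.0011,-0.0267,0,0,0,0,0,0.0011,-0.0267,0,0,0,0,0,0.0011,-0.0267,0,0,0,0,0,0,0,0,0,0,0,0,0,0,0.02,0,0,0,0,0,0,0,0],
)

```text
clock: 16.1
eef_pos: [0.4929, 0.1735, 0.1753]
orientation: [3.128, -0.264, -0.013]
ft_force: [-0.7, -0.4, -0.5]
opening: -0.0
```

```bash
python3 - <<'E'
from h import *
o=get_obs(); p=o["eef_pos"]; print(p,yawnow(o),o["ft_force"])
a=np.radians(-9.7); C=np.array([.470,.0157]); print((p[:2]-C)@rot(a))
for n in("scene","wrist"):
    c=capture(n); cv2.imwrite(f"pics/{n}13.png",c["img"][:,:,::-1])
E
```

```text
[0.49287846 0.17350755 0.17528609] (np.float64(-9.632475372019695), array([-0.0086426 , -0.00137493, -0.99996171])) [-0.66572262 -0.39803239 -0.45219142]
[-0.00403752  0.15940622]
```

View pics/scene13.png

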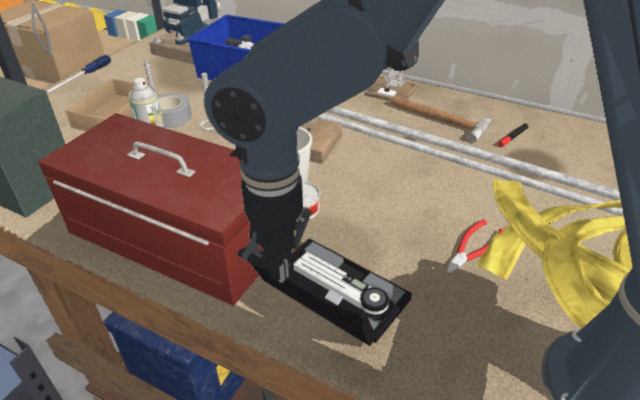

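View pics/wrist13.png

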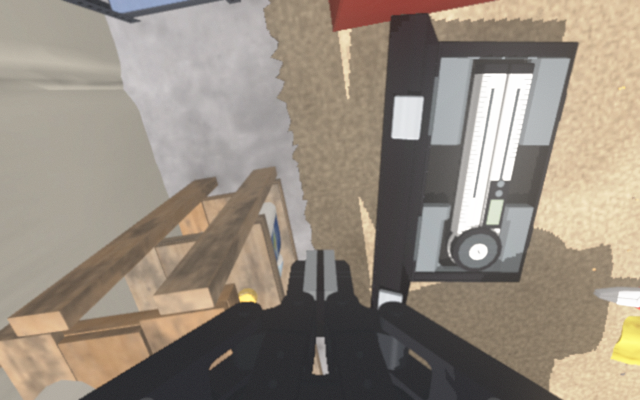

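Request:
apply_moves(
  moves=[0,0,0,-0.003,0,0.02,0,0,0,0,-0.003,0,0.02,0,0,0,0,-0.003,0,0.02,0,0,0,0,-0.003,0,0.02,0,0,0,0,0,0,0,0,0,0,0,0,0,0,0],
)

```text
clock: 16.7
eef_pos: [0.4836, 0.1751, 0.0987]
orientation: [3.13, -0.267, -0.004]
ft_force: [-0.4, -0.6, 0.2]
opening: -0.001
```

```bash
python3 - <<'E'
from h import *
o=get_obs(); p=o["eef_pos"]; print(p,yawnow(o),o["ft_force"])
a=np.radians(-9.7); C=np.array([.470,.0157]); print((p[:2]-C)@rot(a))
for n in("scene","wrist"):
    c=capture(n); cv2.imwrite(f"pics/{n}14.png",c["img"][:,:,::-1])
E
```

```text
[0.48355862 0.17514543 0.09866483] (np.float64(-9.744877618023366), array([-2.37407124e-03, -3.50581961e-04, -9.99997120e-01])) [-0.44924572 -0.59192426  0.21847417]
[-0.01350008  0.1594504 ]
```

View pics/scene14.png

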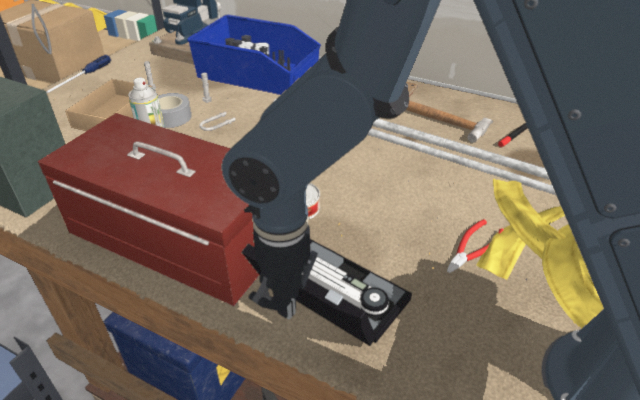

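View pics/wrist14.png

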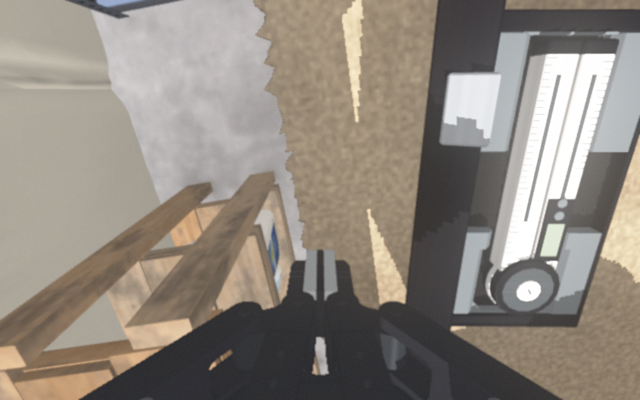

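Request:
apply_moves(
  moves=[0,0,0,0,0.01,0,0,0,0,0,0,0.01,0,0,0,0,0,0,0.01,0,0,0,0,0,0,0.01,0,0,0,0,0,0,0.01,0,0,0,0,0,0,0.01,0,0],
)

```text
clock: 17.3
eef_pos: [0.4739, 0.1154, 0.0994]
orientation: [-3.13, 0.267, -0.001]
ft_force: [-1.1, 3.1, 14.7]
opening: -0.003
```

```bash
python3 - <<'E'
from h import *
o=get_obs(); print(o["eef_pos"],o["ft_force"])
c=capture("scene"); cv2.imwrite(f"pics/scene15.png",c["img"][:,:,::-1])
E
```

```text
[0.47394949 0.11543625 0.0994127 ] [-1.08577416  3.05605577 14.73241892]
```

View pics/scene15.png

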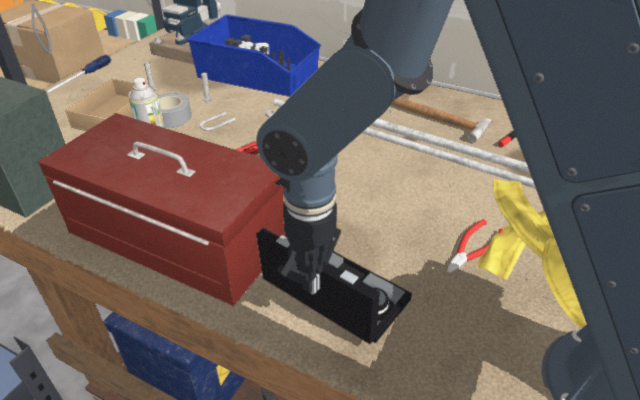

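Request:
apply_moves(
  moves=[0,0,0,0,0,-0.008,0,0,0,0,0,0,-0.007,0,0,0,0,0,0.004,0,0,0,0,0,0,0.01,0,0],
)

```text
clock: 17.68
eef_pos: [0.4722, 0.1031, 0.1146]
orientation: [-3.13, 0.263, -0.003]
ft_force: [0.7, 0.8, -0.6]
opening: -0.001
```

Request:
apply_moves(
  moves=[0,0,0,0,0.01,0,0,0,0,0,0,0.01,0,0,0,0,0,0,0.01,0,0,0,0,0,0,0.01,0,0,0,0,0,0,0.01,0,0,0,0,0,0,0,0,0,0,0,0,0,0,0,0],
)

```text
clock: 18.27
eef_pos: [0.4631, 0.0528, 0.1139]
orientation: [-3.13, 0.268, 0.001]
ft_force: [0.2, 0.1, 0.5]
opening: -0.002
```

```bash
python3 - <<'E'
from h import *
o=get_obs(); print(o["eef_pos"],o["ft_force"])
c=capture("scene"); cv2.imwrite(f"pics/scene16.png",c["img"][:,:,::-1])
E
```

```text
[0.46309481 0.05277507 0.11388243] [0.18368406 0.09918325 0.45896098]
```

View pics/scene16.png

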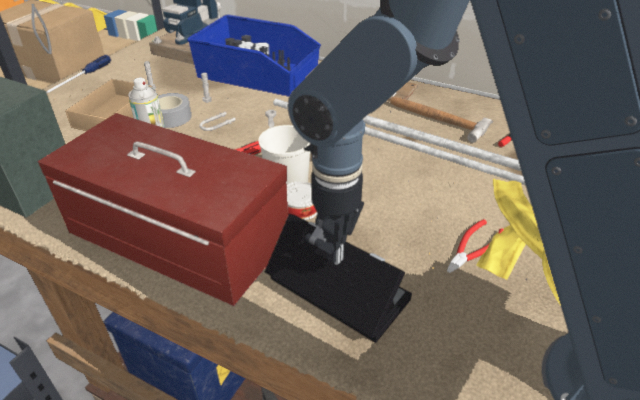

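Request:
apply_moves(
  moves=[0,0,0,0,0.005,-0.02,0,0,0,0,0,0,-0.03,0,0,0,0,0,0,-0.03,0,0,0,0,0,0.03,-0.02,0,0,0,0,0,0.04,0,0,0,0,0,0,0.04,0,0,0,0,0,0,0.04,0,0,0,0,0,0,0.04,0,0,0,0,0,0,0.04,0,0,0,0,0,0,0,0,0,0,0,0,0,0,0,0,0,0,0,0,0,0,0,0,0,0,0,0,0],
)

```text
invalid input at $.moves: expected a multiple of 7 numbers
```

```bash
python3 - <<'E'
from h import *
o=get_obs(); print(o["eef_pos"],o["ft_force"],o["clock"])
d=np.radians; a=d(-9.7); C=np.array([.470,.0157])
for cam,box,s in(("scene",(230,445,160,350),3),("top",(180,320,160,310),4)):
    c=capture(cam); x0,x1,y0,y1=box
    im=cv2.resize(c["img"][y0:y1,x0:x1,::-1],None,fx=s,fy=s,interpolation=cv2.INTER_CUBIC)
    for z,col in((.020,(0,255,255)),(.041,(0,255,0))):
        draw(c,im,tf([(-.118,-.059),(.118,-.059),(.118,.059),(-.118,.059)],*C,a,z),s,np.array([x0,y0]),col)
    cv2.imwrite(f"pics/{cam}17.png",im)
for n,h in (("nail_tin",.04),("white_tub",.12)):
    r=look_for("top",n); print(n,r and toworld(c,r[0]["point"],h))
E
```

```text
[0.4631947  0.05320156 0.11393119] [ 0.09533153 -0.55774847 -0.17943676] 18.3167
nail_tin [[ 0.64645866 -0.1590737   0.04      ]]
white_tub [[ 0.72622736 -0.2214562   0.12      ]]
```

View pics/scene17.png

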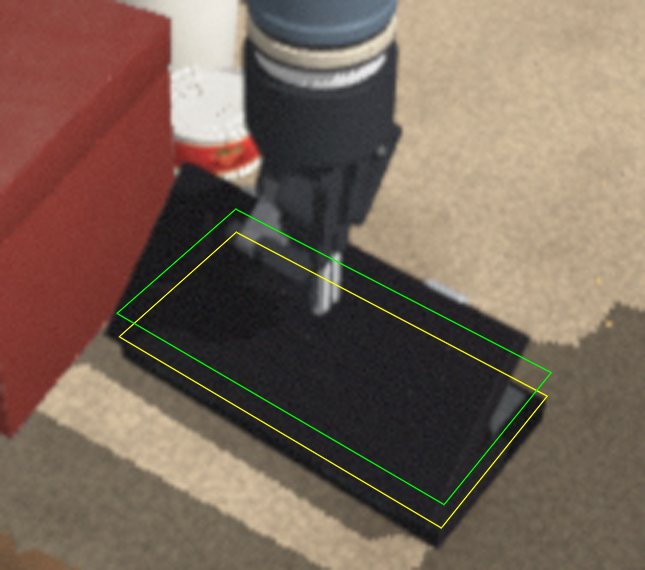

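View pics/top17.png

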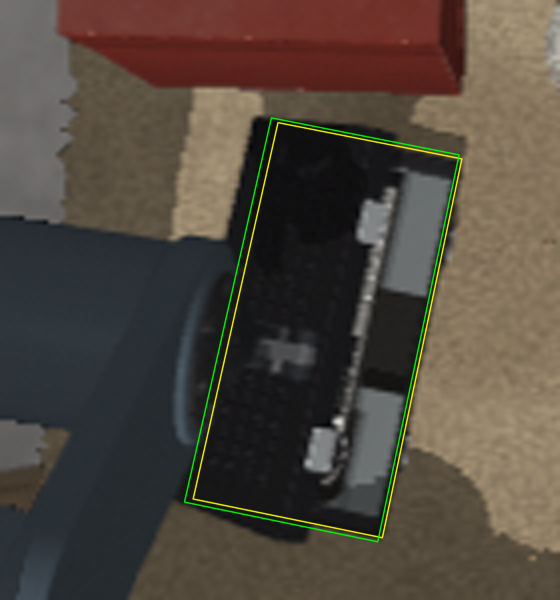

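Request:
apply_moves(
  moves=[0,0,0,0,0,-0.02,0,0,0,0,0,0,-0.03,0,0,0,0,0,0,-0.03,0,0,0,0,0,0.03,-0.02,0,0,0,0,0,0.04,0,0,0,0,0,0,0.04,0,0,0,0,0,0,0.04,0,0,0,0,0,0,0.04,0,0,0,0,0,0,0.04,0,0,0,0,0,0,0,0,0,0,0,0,0,0,0,0,0,0,0,0,0,0,0,0,0,0,0,0,0,0],
)

```text
clock: 19.6
eef_pos: [0.4242, -0.1715, 0.2138]
orientation: [-3.13, 0.263, 0.002]
ft_force: [0.2, 0.2, 0.7]
opening: -0.003
```

```bash
python3 - <<'E'
from h import *
o=get_obs(); print(o["eef_pos"],o["ft_force"],o["clock"])
d=np.radians; a=d(-9.7); C=np.array([.470,.0157])
for cam,box,s in(("scene",(230,445,160,350),3),("top",(180,320,160,310),4)):
    c=capture(cam); x0,x1,y0,y1=box
    im=cv2.resize(c["img"][y0:y1,x0:x1,::-1],None,fx=s,fy=s,interpolation=cv2.INTER_CUBIC)
    for z,col in((.020,(0,255,255)),(.041,(0,255,0))):
        draw(c,im,tf([(-.118,-.059),(.118,-.059),(.118,.059),(-.118,.059)],*C,a,z),s,np.array([x0,y0]),col)
    cv2.imwrite(f"pics/{cam}18.png",im)
for n,h in (("nail_tin",.04),("white_tub",.12)):
    r=look_for("top",n); print(n,r and toworld(c,r[0]["point"],h))
E
```

```text
[ 0.42421489 -0.17152171  0.21377303] [0.19666549 0.19396349 0.65512371] 19.6
nail_tin [[ 0.63945068 -0.15973586  0.04      ]]
white_tub [[ 0.72451961 -0.21896427  0.12      ]]
```

View pics/scene18.png

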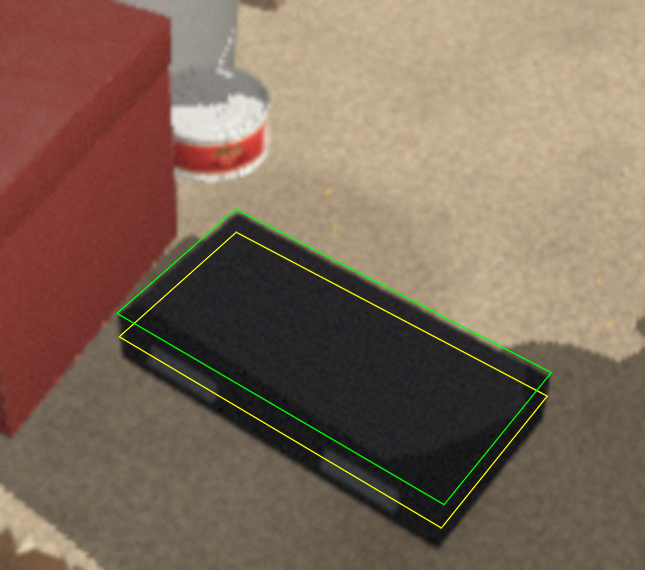

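View pics/top18.png

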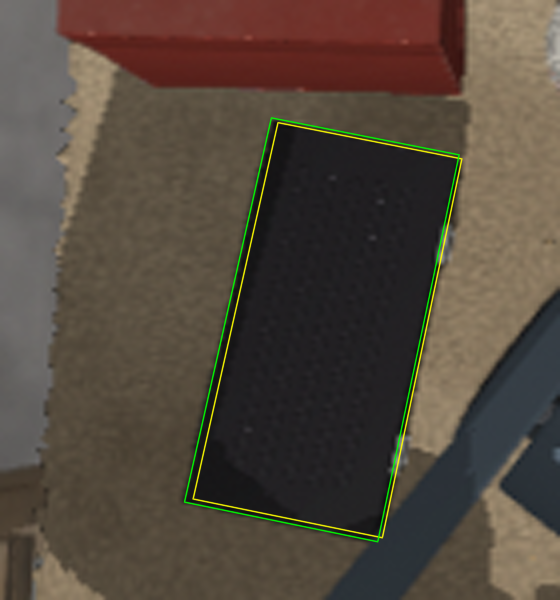

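Request:
apply_moves(
  moves=[0,0,0,0,0,0,0,0,0,0,0,0,0,0,0,0,0,0,0,0,0,0,0,0,0,0,0,0,0,0,0,0,0,0,0,0,0,0,0,0,0,0],
)

```text
clock: 20.3
eef_pos: [0.4245, -0.1732, 0.214]
orientation: [-3.13, 0.266, 0.0]
ft_force: [0.7, -0.5, 1.4]
opening: 0.0
```

```bash
python3 - <<'E'
from h import *
o=get_obs(); print(o["qd"],o["ft_force"]); print(hand_in())
E
```

```text
[-0.00180743 -0.00076712  0.00040016 -0.00141845 -0.00064798  0.00082297] [ 0.74447013 -0.53975593  1.38287839]
the job is handed in; nothing more can be done
None
```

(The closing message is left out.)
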